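# Load the rail sleeve with rings and index it one hole

### The arm

A 7-joint arm with a two-finger parallel gripper is mounted at the origin on a cart in front of the work surface, level with it; the furniture and walls round the work are solid. World frame = base frame: x ahead of the robot, y to its left, z up, the work surface at z = 0. Lengths are in mm, angles in rad, forces in N, time in s.
With the tool pointing down it reaches from about 400 to 925 mm from the base axis. Payload 4.1 kg.
Tool frame: the origin (TCP) lies on the centre line of the jaws, within the pads' length; the fingertips stand 17 mm ahead of it and the grasp point (between the pads) lies 2 mm behind it; z points along the fingers, y is the direction in which the jaws open and shut (so a half turn about z gives the same grasp; the last joint's range is limited). The gripper opens to 85 mm and grips with 20 to 120 N. Pads are 22 mm wide; open, the fingers measure 114 mm over their backs; the gripper's body (76 mm by 85 mm) begins 54 mm behind the grasp point. The pads swing forward as they close: fully open they stand 13 mm farther back than shut.
Start: joints at [1.02, 0.398, 0.045, 1.537, -0.019, 1.207, -0.051], TCP at [283.82, -584.797, 248.347] pointing down, gripper open.
Joint ranges: [-2.82, 2.82], [-0.49, 2.23], [-1.37, 1.46], [0, 2.46], [-1.36, 4.5], [0.23, 2], [-2.94, 2.94]. Speed limits (rad/s): [2.57, 2.57, 3.14, 3.14, 3.14, 3.14, 3.14].

### API

Orientations are given as a 3x3 rotation matrix whose columns are the frame's x, y, z axes.
In Python, from cell import ctrl gives the robot as it stands. The module is installed in compiled form; this text tells all that it offers.
- The arm moves only by the tool step_arm, never from a script. Its argument "series" is a list of rows, each a list of 2 entries, a list of its own where there are three numbers: the shift along the tool's x, y, z in cm, then the turn about the tool's z in rad. A call has 1 to 12 rows; each row shifts and turns the pose as measured when the row begins, along the tool's axes as they then stand; what a row does not reach is not made up. A row lasts 1/8 s, in which the tool goes at most 62.5 mm and 10.7 degrees, less where a joint would pass 70% of its speed; a pose out of reach is approached as far as the arm can. A call with a gripper value outside its range is refused whole. "claw" is the opening, from 0 (shut) to 1 (fully open), set as the call begins (left out, the last holds). The fingers move at their own pace and stop on an object; "squeeze" is the grip in N (left out, the last holds). Time passes only in rows, so rows that do not move let the fingers close. It gives the time, the measured TCP pose, the force and the opening at its end, in the units of the state.
- ctrl.get_obs(): the state, without advancing time (a new reading comes with each control period).
- ctrl.read_camera(name): name is "side" or "top"; returns a dict with "pixels" (420x560x3 uint8, red, green, blue), "fx", "fy", "cx", "cy" (pixels), "position" and "orientation" of the camera in the world. Camera axes: x right, y up, looking along -z (the intrinsics and any distortion apply to the point x, -y, -z); pixel columns grow to the right and rows downward; lengths in mm; the calibration is good to about 2 mm. A picture is of the moment at which its call begins. There is no depth.
- ctrl.job_done(): hands the job in, once; it reports no verdict.
The state is a dict: "clock": time; "joint_pos": joint angles; "dq": joint speeds; "tau": joint torques, N m; "ee_pos": TCP position; "eef_rot": TCP orientation; "contact_force": force on the tool from outside, world axes, zero at the start; "moment": the same for the moment, N m; "finger_gap": finger opening in mm.
Only numpy, scipy, OpenCV 4.12 (cv2) and the standard library are available. Lean on these libraries where they do the work, as an engineer would, in place of code of your own. Each camera call takes 0.05 s, during which the arm holds its last target.

### The job

Load the blue sliding sleeve on the rail: thread the wide steel ring over its upright post, then the narrow brass ring on top of it, both fully home. Then pull up the black lock knob, slide the sleeve one hole towards the red end of the rail, and let the pin go fully down into that hole. Finish while still gripping the knob with the pin engaged: do not let go. Leave the black tape roll and the battery where they stand.

Things in the scene. Friction and masses are not known exactly. Their poses are not given: they have to be found in the camera images.
- index_rail: Fixed horizontal rail on two feet, 300 mm long, 32 mm wide, top at z = 40 mm; a row of holes 40 mm apart along its top. Origin under its middle on the work surface; its y axis runs along the rail towards the end with the red cap (the other end cap is black); x across it; z up.
- sleeve (a joint): Position in m of the blue sleeve (110 mm long, 46 mm wide, flat top at z = 49 mm) along the rail's y axis: 0 at the start, pin in its starting hole; grows towards the red end; 0.040 at the next hole. Range -0.042 to 0.082. Slides against about 2 N friction once the pin is out; while the pin is in a hole the sleeve is locked (about 1.5 mm play).
- plunger (a joint): Height in m of the lock pin above fully engaged: 0 fully in a hole, clear of the hole from 0.010, stop at 0.014. A spring pushes it down with 4 N at 0 and 7.5 N at 0.014. If let down between holes it rests on the rail at about 0.010.
- pull_knob: Black round knob on top of the lock pin, 26 mm diameter, 24 mm high, on the end of the sleeve nearer the red cap. Its axis is upright, 70 mm from the post's. Lifting it pulls the pin, moving it sideways along the rail slides the sleeve. Origin on the knob's axis at the work surface's height when engaged; use knob_grip to find the knob. Axes as the rail's.
- knob_grip (a point): Centre of the black knob; 74 mm above the work surface when engaged. The knob reaches 12 mm above and below this point; under it a brass bush of 22 mm diameter, 12 mm high, stands on the sleeve. Axes as the rail's.
- post_base (a point): Foot of the steel post, on its axis, on the top of the black round pad (60 mm diameter) where rings rest: 53 mm above the work surface. The post is upright, 12 mm in diameter, 44 mm tall, its top 10 mm tapering to 6 mm; it stands on the sleeve end nearer the black cap. Axes as the rail's.
- next_hole (a point): Mouth of the hole that the pin must go into, 40 mm along the rail from where the pin starts, at the rail's top. The holes are 11 mm wide, the pin 8 mm with a rounded tip.
- wide_ring: Steel ring lying flat on the work surface, 54 mm outer diameter, 18 mm bore, 16 mm high, 150 g nominal. Origin at the centre of its underside, z along its axis.
- narrow_ring: Brass ring lying flat, 40 mm outer diameter, 18 mm bore, 16 mm high, 90 g nominal. Origin at the centre of its underside, z along its axis. It comes to rest on the wide ring, 16 mm above post_base.
- tape: Roll of black tape, 62 mm diameter, 19 mm high, lying near the left edge; bystander. Origin at the underside.
- battery: Block battery, 47 mm high, standing near the far edge; bystander. Origin at the underside.
Things that resemble listed ones, but are neither listed nor needed, are in the scene too. Several things have the shape of the wide_ring; the one meant has the colours described above.

How it is judged:
By the outcome, as a careful person would: the job done as asked, in the order asked, and still so for the second after the job is handed in, while the arm keeps its last pose, push and grip.
It also fails if it takes over 62 s, if anything falls off the work surface, if the arm or the gripper's body presses on something with over 40 N, if the wrist force passes 120 N, or if a joint passes its speed limit or range.

## Working session

There is one attempt and no reset: what is moved stays moved. The work goes in short steps, Python scripts to look and compute and a tool call to move; the robot and the scene stay as the last step left them, time stands still between calls to the robot, and variables do not carry over. Pictures are saved under pics/ and viewed, and the job is handed in when it is done.

Besides the shell and the picture viewer there is one more tool, called after "Request:" in YAML: its name, and indented under it one key for each argument. step_arm: Moves the arm, as the interface text tells. Its arguments: {"type":"object","properties":{"series":{"type":"array","items":{"type":"array"}},"claw":{"type":"number"},"squeeze":{"type":"number"}},"required":["series"]}

```bash
mkdir -p pics; cat > h.py <<'E'
import numpy as np, cv2
from cell import ctrl
def snap(tag):
    out={}
    for n in ("top","side"):
        r=ctrl.read_camera(n); cv2.imwrite(f"pics/{tag}_{n}.png",r["pixels"][:,:,::-1]); out[n]=r
        np.savez(f"pics/{tag}_{n}.npz",**{k:np.array(v) for k,v in r.items()})
    return out
def load(tag,n): return dict(np.load(f"pics/{tag}_{n}.npz"))
def ray(r,u,v):
    d=np.array([(u-r["cx"])/r["fx"],-(v-r["cy"])/r["fy"],-1.0]); return np.array(r["orientation"])@d
def atz(r,u,v,z):
    d=ray(r,u,v);p=np.array(r["position"]); return p+d*(z-p[2])/d[2]
def proj(r,P):
    c=np.array(r["orientation"]).T@(np.array(P,float)-r["position"]); return float(r["cx"]-r["fx"]*c[0]/c[2]),float(r["cy"]+r["fy"]*c[1]/c[2])
def crop(tag,n,x0,y0,w,h,s):
    im=cv2.imread(f"pics/{tag}_{n}.png")[y0:y0+h,x0:x0+w]; cv2.imwrite(f"pics/{tag}_{n}_c{x0}_{y0}.png",cv2.resize(im,None,fx=s,fy=s,interpolation=cv2.INTER_CUBIC))
E
python3 - <<'E'
from h import *
o=snap("a")
for n in o: print(n,{k:(np.round(v,3).tolist()) for k,v in o[n].items() if k!="pixels"}, [k for k in o[n]])
s=ctrl.get_obs(); print(s)
E
```

```text
top {'fx': 499.169, 'fy': 499.169, 'cx': 280.517, 'cy': 207.709, 'position': [351.151, -201.654, 951.545], 'orientation': [[-0.024, 0.986, -0.162], [-1.0, -0.023, 0.009], [0.005, 0.162, 0.987]]} ['pixels', 'fx', 'fy', 'cx', 'cy', 'position', 'orientation']
side {'fx': 418.579, 'fy': 418.579, 'cx': 284.661, 'cy': 208.298, 'position': [340.082, 456.6, 642.721], 'orientation': [[-0.96, 0.192, -0.203], [-0.279, -0.614, 0.738], [0.017, 0.766, 0.643]]} ['pixels', 'fx', 'fy', 'cx', 'cy', 'position', 'orientation']
{'clock': 0.1, 'joint_pos': array([ 1.0199752 ,  0.39911217,  0.0450241 ,  1.53776099, -0.01871767,
        1.20690675, -0.05070916]), 'dq': array([ 5.65277607e-05, -2.88662626e-04,  6.87788388e-04, -2.02363297e-03,
        8.11344245e-04, -4.20169117e-04,  7.47415699e-04]), 'tau': array([ 3.69760543e-03, -4.76265800e+01,  1.37046386e+00, -2.54948598e+01,
        1.20522111e-02,  5.02172261e-03,  2.12179202e-05]), 'ee_pos': array([ 283.59009033, -584.26689151,  247.36775685]), 'eef_rot': array([[ 8.99606406e-01,  4.36700784e-01, -8.60499550e-04],
       [ 4.36701620e-01, -8.99605090e-01,  1.54193749e-03],
       [-1.00744465e-04, -1.76291839e-03, -9.99998441e-01]]), 'contact_force': array([-0.58665834,  0.52218337, -1.06128375]), 'moment': array([ 0.00821731, -0.01338317, -0.01378393]), 'finger_gap': 85.33052132079594}
```

View pics/a_top.png

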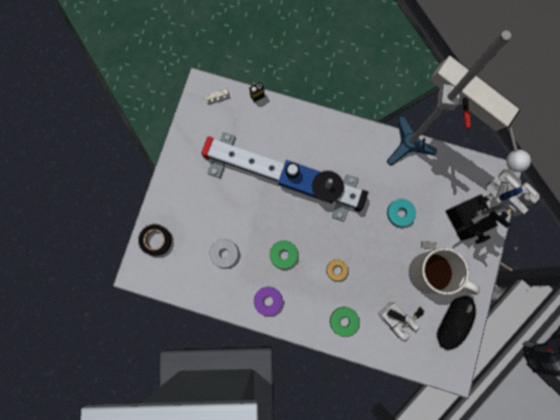

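View pics/a_side.png

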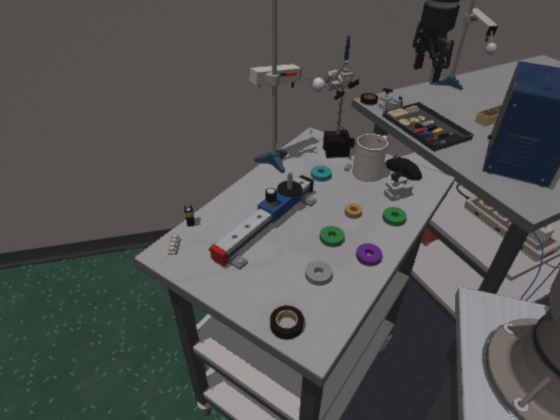

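```bash
python3 - <<'E'
from h import *
crop("a","top",190,125,200,160,4)
crop("a","side",205,165,180,130,4)
E
```

```text
(no output)
```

View pics/a_top_c190_125.png

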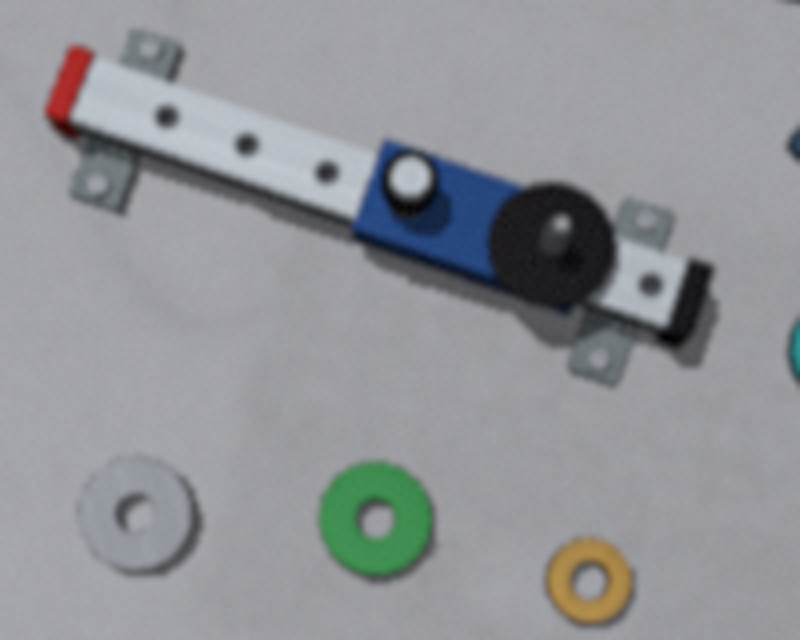

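View pics/a_side_c205_165.png

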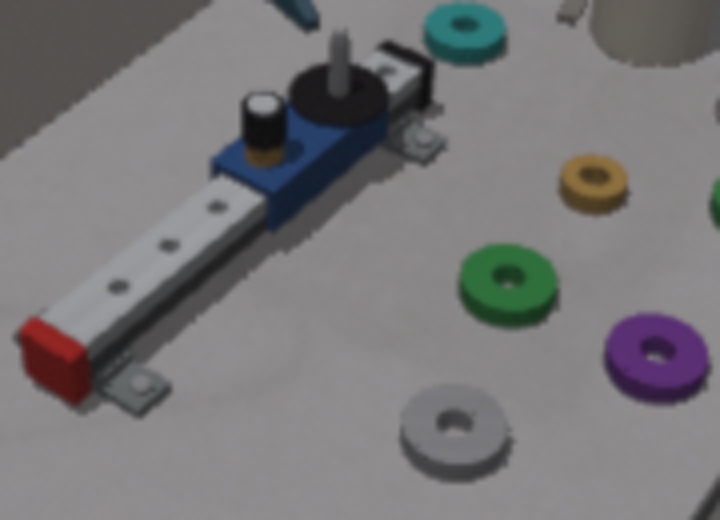

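```bash
cat > m.py <<'E'
from h import *
from scipy.optimize import least_squares
T=load("a","top");S=load("a","side")
t=lambda x,y:(190+(x+.5)/4-.5,125+(y+.5)/4-.5)
s=lambda x,y:(205+(x+.5)/4-.5,165+(y+.5)/4-.5)
pts={"wide":(16,(137,514),(455,423)),"narrow":(16,(589,578),(594,179)),"knobtop":(86,(410,178),(264,105)),"pad":(53,(552,243),(339,95)),
"posttop":(97,(562,222),(340,32)),"h3":(40,(167,116),(119,286)),"h2":(40,(246,144),(169,245)),"h1":(40,(326,171),(218,207)),"hb":(40,(651,284),(386,71))}
for k,(z,a,b) in pts.items():
    print(k,atz(T,*t(*a),z).round(1),atz(S,*s(*b),z).round(1))
E
python3 m.py
```

```text
wide [ 421.1 -102.1   16. ] [420.9 -99.3  16. ]
narrow [ 386.3 -312.2   16. ] [ 384.7 -307.    16. ]
knobtop [ 562.3 -231.8   86. ] [ 561.6 -230.1   86. ]
pad [ 538.2 -297.4   53. ] [ 536.1 -292.9   53. ]
posttop [ 538.3 -297.4   97. ] [ 536.8 -293.6   97. ]
h3 [ 606.1 -119.9   40. ] [ 604.9 -118.4   40. ]
h2 [ 591.7 -156.9   40. ] [ 591.1 -155.6   40. ]
h1 [ 577.8 -194.2   40. ] [ 576.2 -192.4   40. ]
hb [ 520.4 -344.    40. ] [ 519.8 -341.1   40. ]
```

```bash
cat >> h.py <<'E'
def tri(a,ua,b,ub):
    A=[];B=[]
    for r,u in((a,ua),(b,ub)):
        d=ray(r,*u);d/=np.linalg.norm(d);M=np.eye(3)-np.outer(d,d);A.append(M);B.append(M@r["position"])
    x=np.linalg.lstsq(np.vstack(A),np.hstack(B),rcond=None)[0]
    return x
def go(P,yaw=None):
    """report tool-frame shift (cm) & turn to reach world P; yaw=world angle of tool y (deg), mod 180"""
    s=ctrl.get_obs();R=s["eef_rot"];d=np.array(P)-s["ee_pos"]
    print("pos",s["ee_pos"].round(1),"gap",round(s["finger_gap"],1),"F",s["contact_force"].round(1),"t",s["clock"])
    print(" tool y yaw",np.degrees(np.arctan2(R[1,1],R[0,1])).round(2),"tilt",R[:,2].round(4),"q",s["joint_pos"].round(2))
    if yaw is not None:
        a=np.arctan2(R[1,1],R[0,1]);da=(np.radians(yaw)-a+np.pi/2)%np.pi-np.pi/2
        print(" turn about tool z:",round(-da,3)," shift after turning(cm):", end="")
        c,s_=np.cos(da),np.sin(da);R2=np.array([[c,-s_,0],[s_,c,0],[0,0,1]])@R
        print((R2.T@d/10).round(2))
    print(" shift now (cm):",(R.T@d/10).round(2))
E
python3 - <<'E'
from h import *
T=load("a","top");S=load("a","side")
p=[283.6,-584.3,247]
print(proj(T,p),proj(S,p))
print("lamphead",tri(T,(452,75),S,(252,75)),tri(T,(515,115),S,(298,70)),"poletop",tri(T,(505,38),S,(275,0)))
print("bulb",tri(T,(519,160),S,(319,84)))
for u,v in ((440,270),(457,322),(470,215),(403,320),(402,212),(411,143)):print(u,v,atz(T,u,v,0).round())
go([421,-102,150],-20.9)
E
```

```text
(556.8102332694934, 332.51356878386787) (424.5396558204883, 73.74283813935318)
lamphead [ 678.20761033 -475.15521125  231.42412903] [ 600.45966245 -570.30468014  222.84310413] poletop [ 631.4761018  -474.18136895  408.44353322]
bulb [ 543.02869382 -588.86784795  183.97840017]
440 270 [ 381. -510.    0.]
457 322 [ 284. -534.    0.]
470 215 [ 484. -576.    0.]
403 320 [ 290. -433.    0.]
402 212 [ 493. -445.    0.]
411 143 [ 631. -471.    0.]
pos [ 283.6 -584.3  247.4] gap 85.3 F [-0.6  0.5 -1.1] t 0.1
 tool y yaw -64.11 tilt [-9.0e-04  1.5e-03 -1.0e+00] q [ 1.02  0.4   0.05  1.54 -0.02  1.21 -0.05]
 turn about tool z: -0.754  shift after turning(cm):[49.96 -4.35  9.74]
 shift now (cm): [ 33.42 -37.37   9.8 ]
```

Request:
step_arm:
  series:
    - [[0,0,0],-0.15]
    - [[0,0,0],-0.15]
    - [[0,0,0],-0.15]
    - [[0,0,0],-0.15]
    - [[0,0,0],-0.15]
    - [[6,-0.5,0],0]
    - [[6,-0.5,0],0]
    - [[6,-0.5,0],0]
    - [[6,-0.5,0],0]
    - [[6,-0.5,0],0]
    - [[6,-0.5,0],0]
  claw: 1
  squeeze: 40

```text
clock: 1.48
ee_pos: [375.9, -227.2, 242.5]
eef_rot: [[0.346, 0.938, -0.007], [0.938, -0.346, 0.008], [0.005, -0.009, -1.0]]
contact_force: [1.8, 0.4, -0.2]
finger_gap: 85.1
```

```bash
python3 - <<'E'
from h import *
go([421,-102,120],-20.9)
E
```

```text
pos [ 375.9 -227.2  242.5] gap 85.1 F [ 1.8  0.4 -0.2] t 1.475
 tool y yaw -20.23 tilt [-0.0069  0.0084 -0.9999] q [ 0.76  0.04 -0.32  2.    0.01  1.11  0.09]
 turn about tool z: 0.012  shift after turning(cm):[13.24 -0.13 12.33]
 shift now (cm): [13.24  0.02 12.33]
```

Request:
step_arm:
  series:
    - [[4.4,0,4],0]
    - [[4.4,0,4],0]
    - [[4.4,0,4],0.01]
    - [[0,0,2],0]
    - [[0,0,2],0]
    - [[0,0,0],0]

```text
clock: 2.22
ee_pos: [422.6, -92.8, 79.6]
eef_rot: [[0.345, 0.939, -0.004], [0.939, -0.345, 0.007], [0.005, -0.006, -1.0]]
contact_force: [-0.3, -0.3, 0.8]
finger_gap: 85.6
```

```bash
python3 - <<'E'
from h import *
go([421,-102,20],-20.9)
o=snap("b")
T,S=o["top"],o["side"]
s=ctrl.get_obs();p=s["ee_pos"]
print(proj(T,p),proj(S,p), s["clock"])
crop("b","top",170,190,130,110,6)
crop("b","side",250,190,140,110,5)
E
```

```text
pos [422.6 -92.8  79.6] gap 85.6 F [-0.3 -0.3  0.8] t 2.225
 tool y yaw -20.19 tilt [-0.0036  0.007  -1.    ] q [ 0.52  0.26 -0.45  2.19  0.16  0.73 -0.39]
 turn about tool z: 0.012  shift after turning(cm):[-0.95  0.21  5.95]
 shift now (cm): [-0.95  0.2   5.95]
(214.88407703565184, 248.78968597774576) (318.3791988376198, 248.94418136830097) 2.325
```

View pics/b_top_c170_190.png

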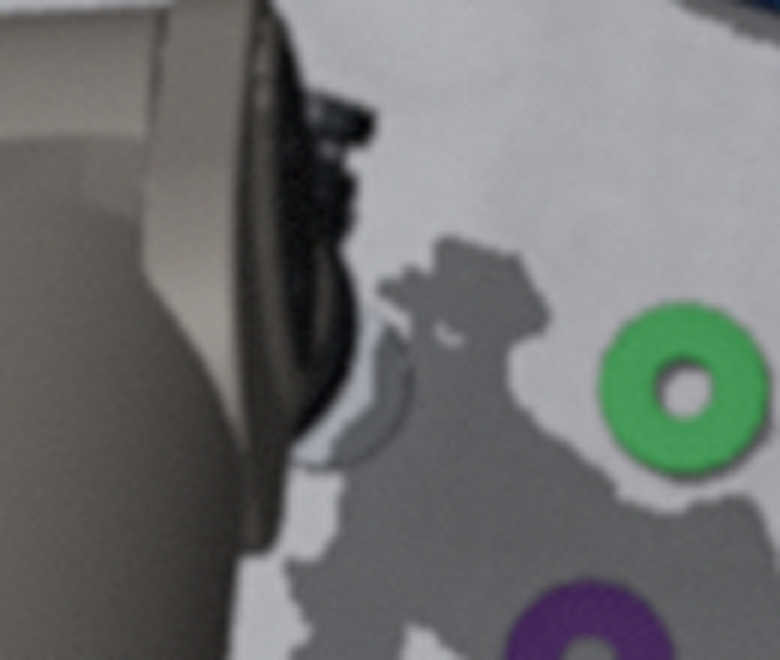

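View pics/b_side_c250_190.png

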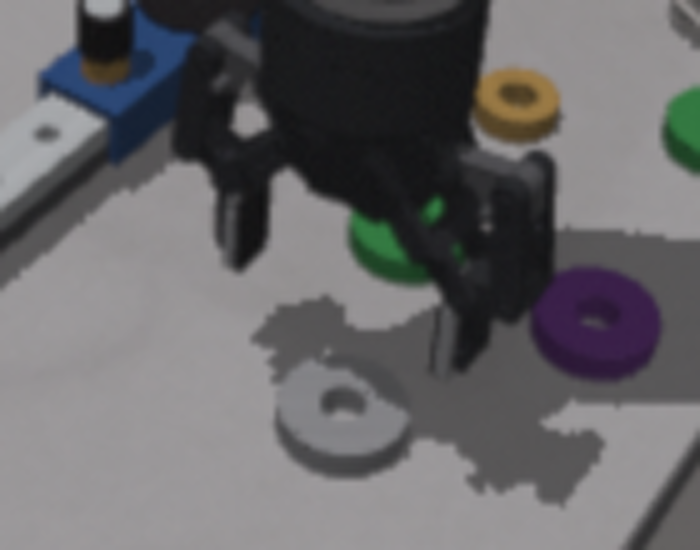

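Request:
step_arm:
  series:
    - [[-0.95,0.2,0],0.01]
    - [[0,0,2],0]
    - [[0,0,2],0]
    - [[0,0,1],0]
    - [[0,0,0],0]

```text
clock: 2.95
ee_pos: [426.5, -108.5, 34.3]
eef_rot: [[0.362, 0.932, 0.01], [0.932, -0.362, 0.001], [0.004, 0.009, -1.0]]
contact_force: [-0.2, 0.5, 0.4]
finger_gap: 85.4
```

```bash
python3 - <<'E'
from h import *
go([421,-102,17],-20.9)
E
```

```text
pos [ 426.5 -108.5   34.3] gap 85.4 F [-0.2  0.5  0.4] t 2.95
 tool y yaw -21.24 tilt [ 9.9e-03  7.0e-04 -1.0e+00] q [ 0.51  0.35 -0.41  2.21  0.24  0.61 -0.44]
 turn about tool z: -0.006  shift after turning(cm):[ 0.4  -0.76  1.72]
 shift now (cm): [ 0.4  -0.76  1.72]
```

Request:
step_arm:
  series:
    - [[0.4,-0.76,0],0]
    - [[0,0,0],0]
    - [[0,0,0],0]

```text
clock: 3.32
ee_pos: [421.5, -102.0, 35.8]
eef_rot: [[0.362, 0.932, 0.013], [0.932, -0.362, -0.0], [0.004, 0.012, -1.0]]
contact_force: [0.7, -0.5, -0.4]
finger_gap: 85.6
```

```bash
python3 - <<'E'
from h import *
go([421,-102,17],-20.9)
print(ctrl.get_obs()["dq"].round(3))
E
```

```text
pos [ 421.5 -102.    35.8] gap 85.6 F [ 0.7 -0.5 -0.4] t 3.325
 tool y yaw -21.25 tilt [ 1.280e-02 -4.000e-04 -9.999e-01] q [ 0.5   0.34 -0.41  2.23  0.23  0.6  -0.45]
 turn about tool z: -0.006  shift after turning(cm):[-0.03 -0.07  1.88]
 shift now (cm): [-0.03 -0.07  1.88]
[-0.002 -0.01  -0.003  0.006 -0.004  0.004  0.001]
```

Request:
step_arm:
  series:
    - [[0,0,0.7],0]
    - [[0,0,0.7],0]
    - [[0,0,0.5],0]
    - [[0,0,0],0]

```text
clock: 3.82
ee_pos: [421.9, -102.0, 15.5]
eef_rot: [[0.362, 0.932, 0.013], [0.932, -0.362, -0.0], [0.004, 0.012, -1.0]]
contact_force: [0.3, 1.0, 0.6]
finger_gap: 85.6
```

```bash
python3 - <<'E'
from h import *
go([421,-102,17],-20.9)
E
```

```text
pos [ 421.9 -102.    15.5] gap 85.6 F [0.3 1.  0.6] t 3.825
 tool y yaw -21.25 tilt [ 1.280e-02 -5.000e-04 -9.999e-01] q [ 0.48  0.38 -0.39  2.24  0.27  0.56 -0.48]
 turn about tool z: -0.006  shift after turning(cm):[-0.03 -0.08 -0.15]
 shift now (cm): [-0.03 -0.08 -0.15]
```

Rise to about 17 and close.

Request:
step_arm:
  series:
    - [[0,-0.05,-0.15],0]
    - [[0,0,0],0]
    - [[0,0,0],0]
    - [[0,0,0],0]
    - [[0,0,0],0]
    - [[0,0,0],0]
  claw: 0
  squeeze: 50

```text
clock: 4.58
ee_pos: [421.6, -101.8, 17.6]
eef_rot: [[0.362, 0.932, 0.013], [0.932, -0.362, -0.001], [0.004, 0.012, -1.0]]
contact_force: [-0.3, -0.3, 0.7]
finger_gap: 51.7
```

```bash
python3 - <<'E'
from h import *
go([421,-102,17],-20.9)
snap("c");crop("c","side",250,190,140,110,5)
E
```

```text
pos [ 421.6 -101.8   17.6] gap 51.7 F [-0.3 -0.3  0.7] t 4.575
 tool y yaw -21.25 tilt [ 1.310e-02 -7.000e-04 -9.999e-01] q [ 0.48  0.37 -0.39  2.24  0.26  0.56 -0.48]
 turn about tool z: -0.006  shift after turning(cm):[-0.04 -0.05  0.06]
 shift now (cm): [-0.04 -0.05  0.06]
```

View pics/c_side_c250_190.png

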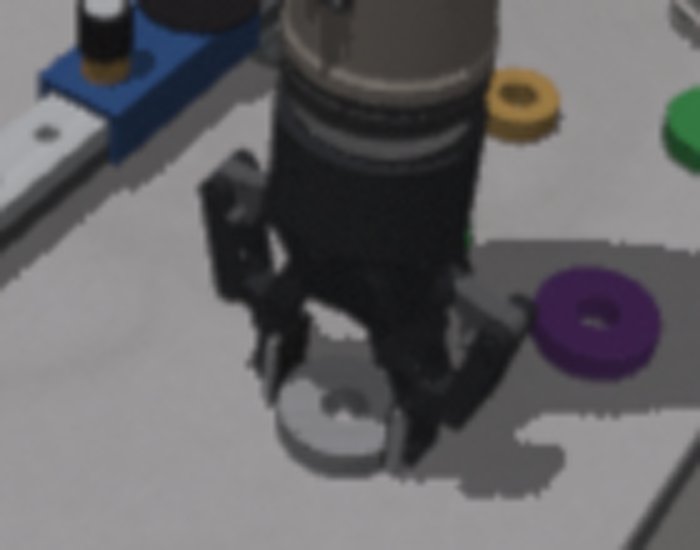

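Request:
step_arm:
  series:
    - [[0,0,-1.5],0]
    - [[0,0,-3],0]
    - [[0,0,-4],0]
    - [[0,0,-4],0]
    - [[0,0,-2],0]
    - [[0,0,0],0]

```text
clock: 5.42
ee_pos: [418.8, -101.2, 170.1]
eef_rot: [[0.361, 0.932, 0.014], [0.933, -0.361, -0.001], [0.004, 0.013, -1.0]]
contact_force: [0.1, -0.0, -2.6]
finger_gap: 51.1
```

```bash
python3 - <<'E'
from h import *
go([538.2,-297.4,125],-20.9)
snap("d");crop("d","side",250,150,140,110,5)
E
```

```text
pos [ 418.8 -101.2  170.1] gap 51.1 F [ 0.1 -0.  -2.6] t 5.425
 tool y yaw -21.17 tilt [ 1.390e-02 -9.000e-04 -9.999e-01] q [ 0.59  0.1  -0.48  2.12  0.06  0.92 -0.29]
 turn about tool z: -0.005  shift after turning(cm):[-14.09  18.09   4.69]
 shift now (cm): [-14.    18.16   4.69]
```

View pics/d_side_c250_150.png

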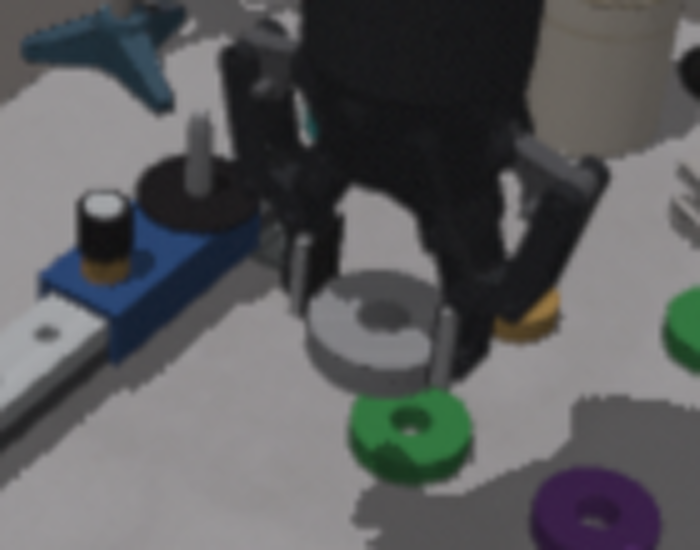

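```bash
python3 - <<'E'
from h import *
S=load("d","side");T=load("d","top")
print(atz(S,250+384/5-.4,150+316/5-.4,168.5), proj(S,[418.8,-101.2,168.5]),proj(T,[418.8,-101.2,168.5]))
crop("d","top",150,190,140,110,5)
E
```

```text
[417.04905366 -97.95576834 168.5       ] (325.8003955074979, 211.45329055500537) (212.91350436800343, 247.59710902859834)
```

View pics/d_top_c150_190.png

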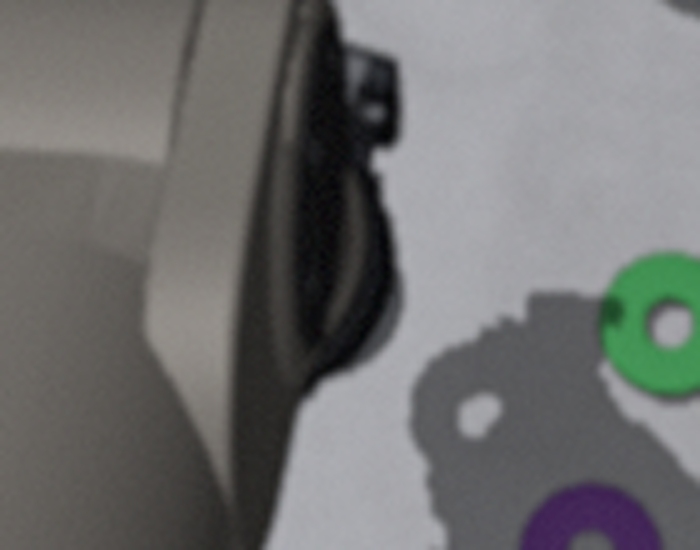

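Request:
step_arm:
  series:
    - [[-3,4,0],0]
    - [[-4,5,0],0]
    - [[-4,5,0],0]
    - [[-2.5,3.5,1],0]
    - [[-0.4,0.6,1],0]
    - [[0,0,0],0]
    - [[0,0,0],0]

```text
clock: 6.4
ee_pos: [533.0, -294.6, 136.5]
eef_rot: [[0.355, 0.935, -0.008], [0.935, -0.355, 0.01], [0.006, -0.011, -1.0]]
contact_force: [-0.7, 0.2, -2.1]
finger_gap: 51.4
```

```bash
python3 - <<'E'
from h import *
go([538,-297,125],-20.9)
print(ctrl.get_obs()["dq"].round(3))
E
```

```text
pos [ 533.  -294.6  136.5] gap 51.4 F [-0.7  0.2 -2.1] t 6.4
 tool y yaw -20.78 tilt [-0.008   0.0099 -0.9999] q [ 0.71  0.45 -0.35  1.74  0.17  0.99 -0.07]
 turn about tool z: 0.002  shift after turning(cm):[-0.05  0.57  1.14]
 shift now (cm): [-0.05  0.57  1.14]
[-0.006  0.006 -0.007  0.017 -0.005  0.005 -0.001]
```

Request:
step_arm:
  series:
    - [[-0.05,0.55,0.6],0]
    - [[0,0,0.4],0]
    - [[0,0,0],0]
    - [[0,0,0],0]

```text
clock: 6.9
ee_pos: [538.0, -294.3, 126.9]
eef_rot: [[0.351, 0.936, -0.007], [0.936, -0.351, 0.01], [0.007, -0.01, -1.0]]
contact_force: [-0.5, 0.2, -2.3]
finger_gap: 51.1
```

```bash
python3 - <<'E'
from h import *
go([538,-297,100],-20.9)
o=snap("e");p=ctrl.get_obs()["ee_pos"]
S=o["side"];print(proj(S,p-[0,0,1.6]),proj(S,[p[0],p[1],p[2]-17.6]),proj(o["top"],p))
crop("e","side",220,130,140,110,5);crop("e","top",260,120,140,110,5)
E
```

```text
pos [ 538.  -294.3  126.9] gap 51.1 F [-0.5  0.2 -2.3] t 6.9
 tool y yaw -20.56 tilt [-0.0074  0.0098 -0.9999] q [ 0.7   0.47 -0.35  1.74  0.18  0.98 -0.08]
 turn about tool z: 0.006  shift after turning(cm):[-0.27  0.12  2.69]
 shift now (cm): [-0.27  0.12  2.69]
(289.52928878314333, 161.84580874021935) (289.3535641687947, 167.82374954881416) (330.1488146265015, 176.51606817039684)
```

View pics/e_side_c220_130.png

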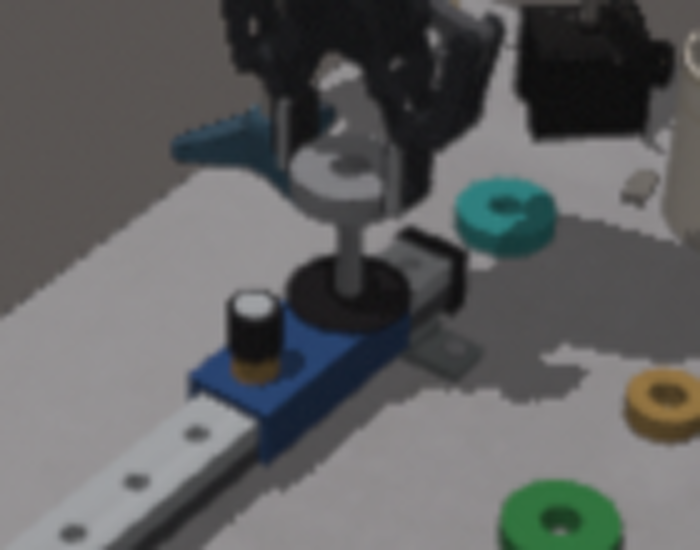

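View pics/e_top_c260_120.png

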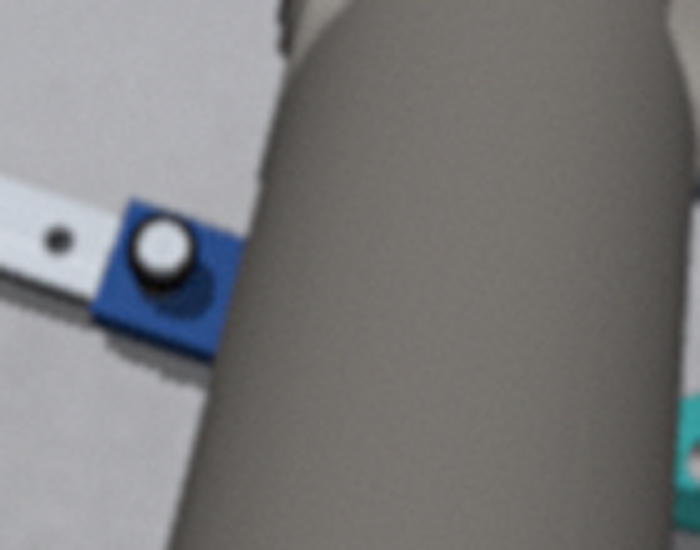

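```bash
python3 - <<'E'
from h import *
S=load("e","side")
for u,v in((352,163),(350,165),(354,161)):print(atz(S,220+u/5-.4,130+v/5-.4,125.3).round(1))
print("post top in e at z97?",atz(S,220+349/5-.4,130+292/5-.4,53).round(1))
im=cv2.imread("pics/e_side.png")[145:200,265:315];cv2.imwrite("pics/e_z.png",cv2.resize(im,None,fx=12,fy=10.9,interpolation=cv2.INTER_CUBIC))
E
```

```text
[ 536.6 -293.4  125.3]
[ 537.  -291.6  125.3]
[ 536.2 -295.2  125.3]
post top in e at z97? [ 536.4 -294.3   53. ]
```

View pics/e_z.png

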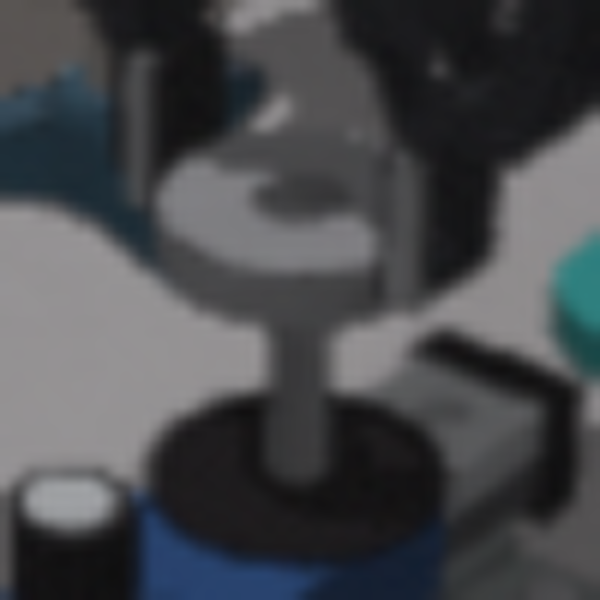

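Request:
step_arm:
  series:
    - [[-0.25,0.1,0.3],0]
    - [[0,0,0],0]
    - [[0,0,0.6],0]
    - [[0,0,0],0]

```text
clock: 7.5
ee_pos: [537.8, -297.5, 117.3]
eef_rot: [[0.352, 0.936, -0.007], [0.936, -0.352, 0.01], [0.006, -0.01, -1.0]]
contact_force: [-0.4, -1.0, -0.6]
finger_gap: 51.0
```

```bash
python3 - <<'E'
from h import *
go([538,-297,100],-20.9)
E
```

```text
pos [ 537.8 -297.5  117.3] gap 51.0 F [-0.4 -1.  -0.6] t 7.5
 tool y yaw -20.6 tilt [-0.0075  0.0096 -0.9999] q [ 0.7   0.48 -0.35  1.74  0.19  0.96 -0.08]
 turn about tool z: 0.005  shift after turning(cm):[0.05 0.02 1.73]
 shift now (cm): [0.05 0.02 1.73]
```

Request:
step_arm:
  series:
    - [[0.05,0,0.5],0]
    - [[0,0,0.5],0]
    - [[0,0,0.4],0]
    - [[0,0,0],0]

```text
clock: 8.0
ee_pos: [537.7, -296.7, 102.0]
eef_rot: [[0.352, 0.936, -0.008], [0.936, -0.352, 0.01], [0.007, -0.011, -1.0]]
contact_force: [0.1, 0.9, -3.1]
finger_gap: 51.3
```

```bash
python3 - <<'E'
from h import *
go([538,-297,70.5],-20.9)
snap("f")
im=cv2.imread("pics/f_side.png")[145:200,265:315];cv2.imwrite("pics/f_z.png",cv2.resize(im,None,fx=12,fy=10.9,interpolation=cv2.INTER_CUBIC))
E
```

```text
pos [ 537.7 -296.7  102. ] gap 51.3 F [ 0.1  0.9 -3.1] t 8.0
 tool y yaw -20.59 tilt [-0.008   0.01   -0.9999] q [ 0.7   0.5  -0.34  1.75  0.19  0.93 -0.08]
 turn about tool z: 0.005  shift after turning(cm):[-0.04  0.07  3.15]
 shift now (cm): [-0.04  0.07  3.15]
```

View pics/f_z.png

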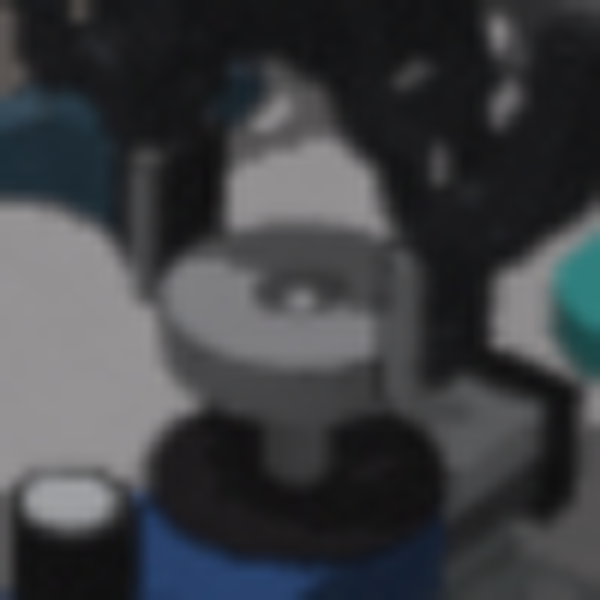

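Request:
step_arm:
  series:
    - [[0,0.05,0.6],0]
    - [[0,0,0.6],0]
    - [[0,0,0.6],0]
    - [[0,0,0.5],0]
    - [[0,0,0.2],0]
    - [[0,0,0],0]

```text
clock: 8.85
ee_pos: [538.4, -296.8, 75.6]
eef_rot: [[0.352, 0.936, -0.007], [0.936, -0.352, 0.01], [0.006, -0.01, -1.0]]
contact_force: [-0.3, -0.0, -2.0]
finger_gap: 51.1
```

```bash
python3 - <<'E'
from h import *
go([538,-297,71.5],-20.9)
E
```

```text
pos [ 538.4 -296.8   75.6] gap 51.1 F [-0.3 -0.  -2. ] t 8.85
 tool y yaw -20.6 tilt [-0.0072  0.0096 -0.9999] q [ 0.69  0.53 -0.33  1.77  0.21  0.89 -0.1 ]
 turn about tool z: 0.005  shift after turning(cm):[-0.04 -0.03  0.41]
 shift now (cm): [-0.04 -0.03  0.41]
```

Request:
step_arm:
  series:
    - [[0,0,0.3],0]
    - [[0,0,0.1],0]
    - [[0,0,0],0]

```text
clock: 9.22
ee_pos: [538.7, -296.9, 71.8]
eef_rot: [[0.352, 0.936, -0.006], [0.936, -0.352, 0.009], [0.006, -0.009, -1.0]]
contact_force: [0.4, -0.2, -2.5]
finger_gap: 51.2
```

Request:
step_arm:
  series:
    - [[0,0,0],0]
    - [[0,0,0],0]
    - [[0,0,0],0]
  claw: 0.85

```text
clock: 9.6
ee_pos: [539.7, -297.3, 73.0]
eef_rot: [[0.352, 0.936, -0.004], [0.936, -0.352, 0.008], [0.006, -0.007, -1.0]]
contact_force: [0.2, -0.0, 1.0]
finger_gap: 72.4
```

```bash
python3 - <<'E'
from h import *
go([538,-297,71.5],-20.9)
snap("g")
im=cv2.imread("pics/g_side.png")[145:200,265:315];cv2.imwrite("pics/g_z.png",cv2.resize(im,None,fx=12,fy=10.9,interpolation=cv2.INTER_CUBIC))
E
```

```text
pos [ 539.7 -297.3   73. ] gap 72.4 F [ 0.2 -0.   1. ] t 9.6
 tool y yaw -20.61 tilt [-0.0042  0.0081 -1.    ] q [ 0.69  0.54 -0.33  1.77  0.21  0.88 -0.1 ]
 turn about tool z: 0.005  shift after turning(cm):[-0.03 -0.17  0.15]
 shift now (cm): [-0.03 -0.17  0.15]
```

View pics/g_z.png

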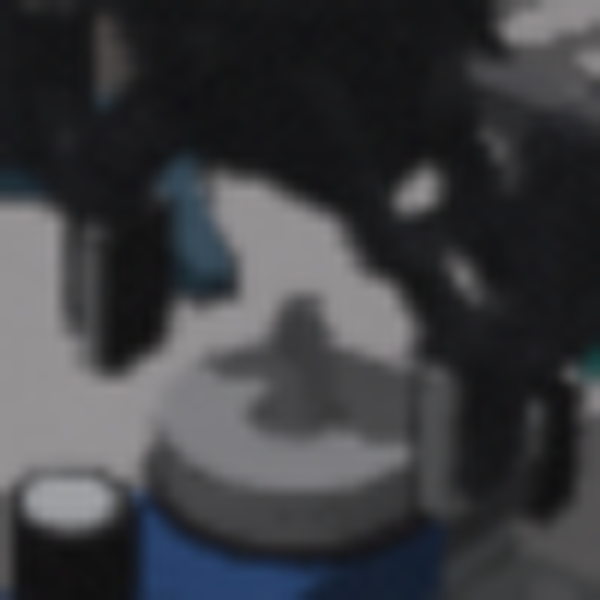

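Request:
step_arm:
  series:
    - [[0,0,-2],0]
    - [[0,0,-4],0]
    - [[0,0,-3],0]
    - [[0,0,0],0]
  claw: 0.85

```text
clock: 10.2
ee_pos: [541.1, -298.3, 169.7]
eef_rot: [[0.352, 0.936, -0.001], [0.936, -0.352, 0.007], [0.006, -0.004, -1.0]]
contact_force: [-0.3, 0.7, -1.1]
finger_gap: 72.5
```

```bash
python3 - <<'E'
from h import *
go([386.3,-312.2,80],-20.9)
E
```

```text
pos [ 541.1 -298.3  169.7] gap 72.5 F [-0.3  0.7 -1.1] t 10.2
 tool y yaw -20.59 tilt [-0.0013  0.0068 -1.    ] q [ 0.71  0.43 -0.36  1.69  0.16  1.05 -0.06]
 turn about tool z: 0.005  shift after turning(cm):[ -6.87 -13.93   8.98]
 shift now (cm): [ -6.79 -13.97   8.98]
```

Request:
step_arm:
  series:
    - [[-1.5,-3,0],0]
    - [[-2,-4,0],0]
    - [[-2,-4,2],0]
    - [[-1.2,-2.5,3],0]
    - [[0,0,3],0]
    - [[0,0,0],0]
    - [[0,0,0],0]

```text
clock: 11.08
ee_pos: [386.6, -312.8, 89.0]
eef_rot: [[0.351, 0.936, 0.0], [0.936, -0.351, 0.006], [0.006, -0.002, -1.0]]
contact_force: [-0.9, -0.9, 0.8]
finger_gap: 73.1
```

```bash
python3 - <<'E'
from h import *
go([386.3,-312.2,18],-20.9)
T=snap("h")
S=T["side"];print(proj(S,ctrl.get_obs()["ee_pos"]))
crop("h","side",290,150,120,100,6)
T=snap("h0")["top"];crop("h0","top",270,210,130,100,5)
E
```

```text
pos [ 386.6 -312.8   89. ] gap 73.1 F [-0.9 -0.9  0.8] t 11.075
 tool y yaw -20.54 tilt [ 2.e-04  6.e-03 -1.e+00] q [ 0.88  0.33 -0.33  2.04  0.14  0.79  0.11]
 turn about tool z: 0.006  shift after turning(cm):[ 0.   -0.03  7.1 ]
 shift now (cm): [ 0.01 -0.03  7.1 ]
(356.6050051607303, 182.5028585118963)
```

View pics/h_side_c290_150.png

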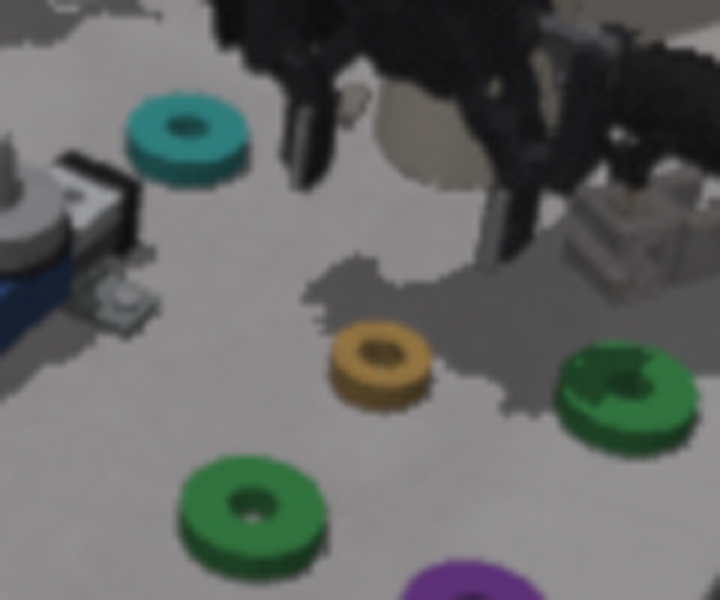

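```bash
python3 - <<'E'
from h import *
crop("h","side",255,135,70,70,9)
E
```

```text
(no output)
```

View pics/h_side_c255_135.png

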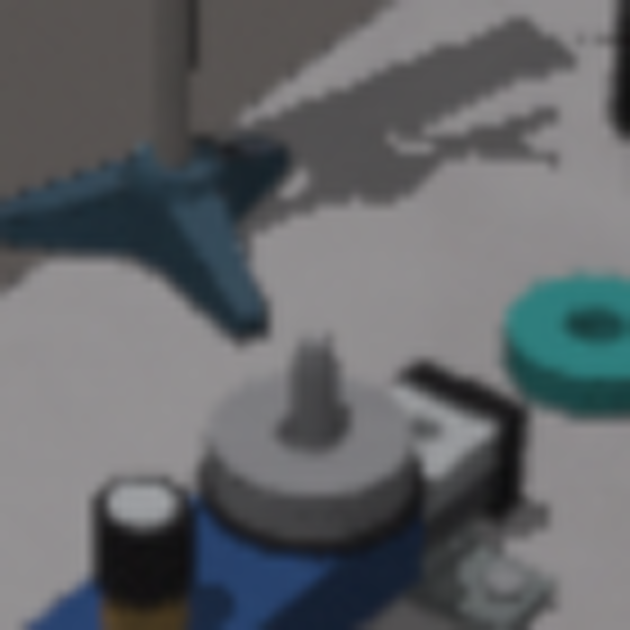

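```bash
python3 - <<'E'
from h import *
T=load("a","top");print(atz(T,345,321,16))
E
```

```text
[ 291.60607775 -323.08248324   16.        ]
```

Request:
step_arm:
  series:
    - [[0,0,1.5],0]
    - [[0,0,1.5],0]
    - [[0,0,1.5],0]
    - [[0,0,1],0]
    - [[0,0,0.5],0]
    - [[0,0,0],0]
    - [[0,0,0],0]
  claw: 0.75

```text
clock: 12.15
ee_pos: [387.5, -312.4, 24.9]
eef_rot: [[0.35, 0.937, 0.001], [0.937, -0.35, 0.006], [0.006, -0.001, -1.0]]
contact_force: [-0.0, 0.4, 0.4]
finger_gap: 64.0
```

```bash
python3 - <<'E'
from h import *
go([386.3,-312.2,18],-20.9)
E
```

```text
pos [ 387.5 -312.4   24.9] gap 64.0 F [-0.   0.4  0.4] t 12.15
 tool y yaw -20.48 tilt [ 0.001   0.0056 -1.    ] q [ 0.85  0.44 -0.3   2.08  0.2   0.65  0.06]
 turn about tool z: 0.007  shift after turning(cm):[-0.03 -0.12  0.69]
 shift now (cm): [-0.03 -0.12  0.69]
```

Request:
step_arm:
  series:
    - [[0,-0.1,0.5],0]
    - [[0,0,0.1],0]
    - [[0,0,0],0]

```text
clock: 12.52
ee_pos: [387.0, -312.5, 19.3]
eef_rot: [[0.35, 0.937, 0.002], [0.937, -0.35, 0.004], [0.005, 0.001, -1.0]]
contact_force: [-0.1, -0.5, 1.3]
finger_gap: 64.4
```

Request:
step_arm:
  series:
    - [[0,0,0],0]
    - [[0,0,0],0]
    - [[0,0,0],0]
    - [[0,0,0],0]
    - [[0,0,0],0]
  claw: 0

```text
clock: 13.15
ee_pos: [387.2, -312.6, 20.0]
eef_rot: [[0.35, 0.937, 0.003], [0.937, -0.35, 0.004], [0.005, 0.001, -1.0]]
contact_force: [-0.9, 0.2, 0.6]
finger_gap: 37.7
```

```bash
python3 - <<'E'
from h import *
go([386.3,-312.2,18],-20.9)
snap("i");crop("i","side",290,150,120,100,6)
E
```

```text
pos [ 387.2 -312.6   20. ] gap 37.7 F [-0.9  0.2  0.6] t 13.15
 tool y yaw -20.51 tilt [ 0.0027  0.0039 -1.    ] q [ 0.84  0.45 -0.3   2.08  0.21  0.64  0.05]
 turn about tool z: 0.007  shift after turning(cm):[ 0.01 -0.1   0.2 ]
 shift now (cm): [ 0.01 -0.1   0.2 ]
```

View pics/i_side_c290_150.png

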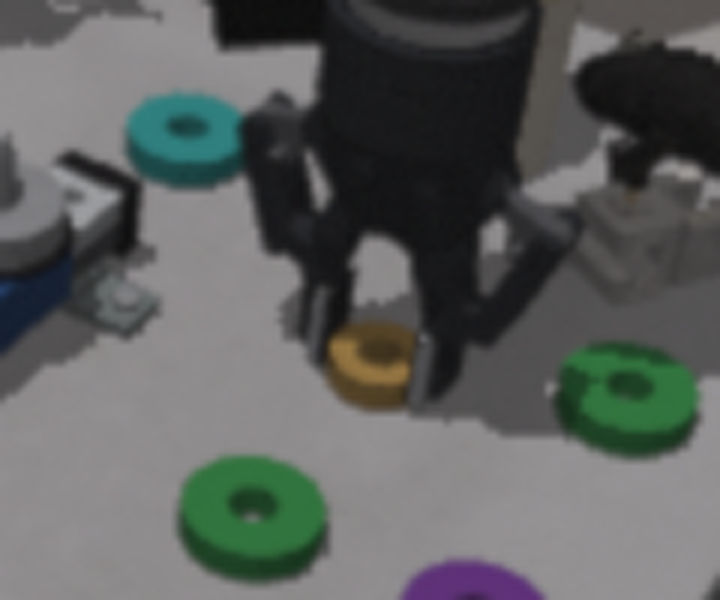

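Request:
step_arm:
  series:
    - [[0,0,-1.5],0]
    - [[0,0,-3],0]
    - [[0,0,-4],0]
    - [[0,0,-4],0]
    - [[0,0,-1.5],0]
    - [[0,0,0],0]

```text
clock: 14.0
ee_pos: [386.5, -312.8, 166.7]
eef_rot: [[0.35, 0.937, 0.003], [0.937, -0.35, 0.004], [0.004, 0.002, -1.0]]
contact_force: [-0.3, -0.5, -1.7]
finger_gap: 38.1
```

```bash
python3 - <<'E'
from h import *
go([538.2,-297.2,150],-20.9)
E
```

```text
pos [ 386.5 -312.8  166.7] gap 38.1 F [-0.3 -0.5 -1.7] t 14.0
 tool y yaw -20.47 tilt [ 0.0031  0.0036 -1.    ] q [ 0.91  0.22 -0.35  1.98  0.09  0.95  0.15]
 turn about tool z: 0.008  shift after turning(cm):[ 6.86 13.62  1.72]
 shift now (cm): [ 6.76 13.67  1.72]
```

Request:
step_arm:
  series:
    - [[1.5,3,0],0]
    - [[2,4,0],0]
    - [[2,4,0],0]
    - [[1.2,2.5,0.5],0]
    - [[0,0,0.5],0]
    - [[0,0,0],0]
    - [[0,0,0],0]

```text
clock: 14.88
ee_pos: [531.5, -295.0, 144.3]
eef_rot: [[0.353, 0.936, -0.016], [0.936, -0.353, 0.013], [0.006, -0.02, -1.0]]
contact_force: [-1.0, -1.4, -0.3]
finger_gap: 38.0
```

```bash
python3 - <<'E'
from h import *
go([538.2,-297.2,127],-20.9)
E
```

```text
pos [ 531.5 -295.   144.3] gap 38.0 F [-1.  -1.4 -0.3] t 14.875
 tool y yaw -20.66 tilt [-0.0163  0.0129 -0.9998] q [ 0.72  0.45 -0.37  1.73  0.18  1.02 -0.07]
 turn about tool z: 0.004  shift after turning(cm):[0.03 0.74 1.71]
 shift now (cm): [0.02 0.74 1.71]
```

Request:
step_arm:
  series:
    - [[0,0.65,0.4],0]
    - [[0,0.05,0.5],0]
    - [[0,0,0.4],0]
    - [[0,0,0],0]
    - [[0,0,0],0]

```text
clock: 15.5
ee_pos: [536.4, -298.9, 130.7]
eef_rot: [[0.355, 0.935, -0.017], [0.935, -0.355, 0.012], [0.005, -0.02, -1.0]]
contact_force: [0.3, -0.6, -0.2]
finger_gap: 37.5
```

```bash
python3 - <<'E'
from h import *
go([538.2,-297.2,110],-20.9)
snap("j")
im=cv2.imread("pics/j_side.png")[145:200,265:315];cv2.imwrite("pics/j_z.png",cv2.resize(im,None,fx=12,fy=10.9,interpolation=cv2.INTER_CUBIC))
E
```

```text
pos [ 536.4 -298.9  130.7] gap 37.5 F [ 0.3 -0.6 -0.2] t 15.5
 tool y yaw -20.81 tilt [-0.0168  0.0117 -0.9998] q [ 0.72  0.47 -0.36  1.72  0.19  1.   -0.08]
 turn about tool z: 0.001  shift after turning(cm):[0.22 0.15 2.07]
 shift now (cm): [0.22 0.15 2.07]
```

View pics/j_z.png

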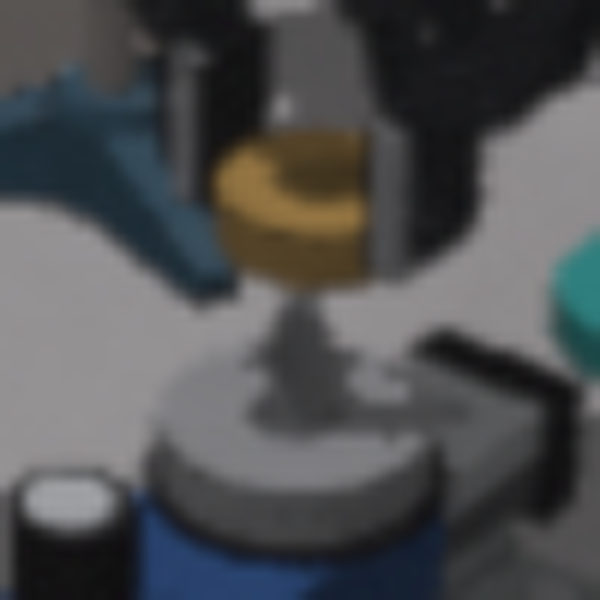

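Request:
step_arm:
  series:
    - [[0.15,0.2,0.3],0]
    - [[0,0,0.4],0]
    - [[0,0,0.4],0]
    - [[0,0,0],0]

```text
clock: 16.1
ee_pos: [538.9, -297.9, 119.0]
eef_rot: [[0.355, 0.935, -0.017], [0.935, -0.355, 0.012], [0.005, -0.02, -1.0]]
contact_force: [1.2, -0.5, -0.3]
finger_gap: 37.8
```

```bash
python3 - <<'E'
from h import *
go([538.2,-297.2,90],-20.9)
snap("k")
im=cv2.imread("pics/k_side.png")[145:200,265:315];cv2.imwrite("pics/k_z.png",cv2.resize(im,None,fx=12,fy=10.9,interpolation=cv2.INTER_CUBIC))
E
```

```text
pos [ 538.9 -297.9  119. ] gap 37.8 F [ 1.2 -0.5 -0.3] t 16.1
 tool y yaw -20.79 tilt [-0.0167  0.0117 -0.9998] q [ 0.71  0.49 -0.36  1.73  0.2   0.98 -0.09]
 turn about tool z: 0.002  shift after turning(cm):[ 0.02 -0.03  2.9 ]
 shift now (cm): [ 0.02 -0.03  2.9 ]
```

View pics/k_z.png

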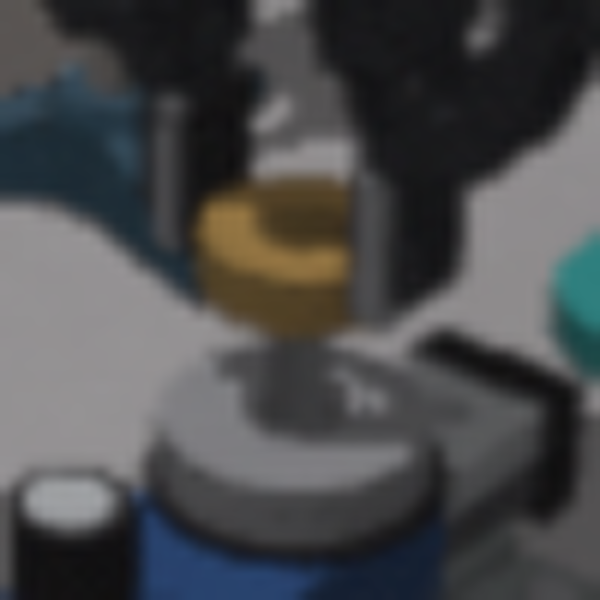

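Aligned: brass ring centred over the post at about column 298. Continue down.

Request:
step_arm:
  series:
    - [[0,0,0.5],0]
    - [[0,0,0.5],0]
    - [[0,0.03,0.5],0]
    - [[0,0,0.5],0]
    - [[0,0,0.3],0]
    - [[0,0,0],0]

```text
clock: 16.95
ee_pos: [538.9, -297.9, 94.6]
eef_rot: [[0.355, 0.935, -0.016], [0.935, -0.355, 0.011], [0.005, -0.019, -1.0]]
contact_force: [0.1, -0.2, -0.2]
finger_gap: 37.4
```

```bash
python3 - <<'E'
from h import *
go([538.2,-297.2,90],-20.9)
E
```

```text
pos [ 538.9 -297.9   94.6] gap 37.4 F [ 0.1 -0.2 -0.2] t 16.95
 tool y yaw -20.81 tilt [-0.0162  0.0114 -0.9998] q [ 0.7   0.52 -0.35  1.75  0.21  0.94 -0.1 ]
 turn about tool z: 0.002  shift after turning(cm):[ 0.04 -0.08  0.47]
 shift now (cm): [ 0.04 -0.08  0.47]
```

Request:
step_arm:
  series:
    - [[0,-0.05,0.3],0]
    - [[0,0,0.1],0]
    - [[0,0,0],0]

```text
clock: 17.32
ee_pos: [538.6, -297.8, 90.7]
eef_rot: [[0.355, 0.935, -0.016], [0.935, -0.355, 0.011], [0.005, -0.019, -1.0]]
contact_force: [0.9, -0.2, 0.3]
finger_gap: 37.8
```

Request:
step_arm:
  series:
    - [[0,0,0],0]
    - [[0,0,0],0]
    - [[0,0,0],0]
  claw: 0.75

```text
clock: 17.7
ee_pos: [539.1, -298.0, 91.3]
eef_rot: [[0.355, 0.935, -0.014], [0.935, -0.355, 0.011], [0.005, -0.017, -1.0]]
contact_force: [-0.4, 0.5, -0.2]
finger_gap: 64.4
```

Request:
step_arm:
  series:
    - [[0,0,-1.5],0]
    - [[0,0,-3],0]
    - [[0,0,-3],0]
    - [[0,0,0],0]

```text
clock: 18.2
ee_pos: [541.1, -299.0, 171.7]
eef_rot: [[0.355, 0.935, -0.012], [0.935, -0.355, 0.01], [0.005, -0.015, -1.0]]
contact_force: [-0.4, -0.2, 0.3]
finger_gap: 64.1
```

```bash
python3 - <<'E'
from h import *
go([562.5,-232,150],-20.9)
snap("l");crop("l","side",255,135,70,70,9)
E
```

```text
pos [ 541.1 -299.   171.7] gap 64.1 F [-0.4 -0.2  0.3] t 18.2
 tool y yaw -20.8 tilt [-0.0121  0.0095 -0.9999] q [ 0.72  0.44 -0.37  1.68  0.17  1.07 -0.07]
 turn about tool z: 0.002  shift after turning(cm):[ 7.01 -0.36  2.21]
 shift now (cm): [ 7.01 -0.35  2.21]
```

View pics/l_side_c255_135.png

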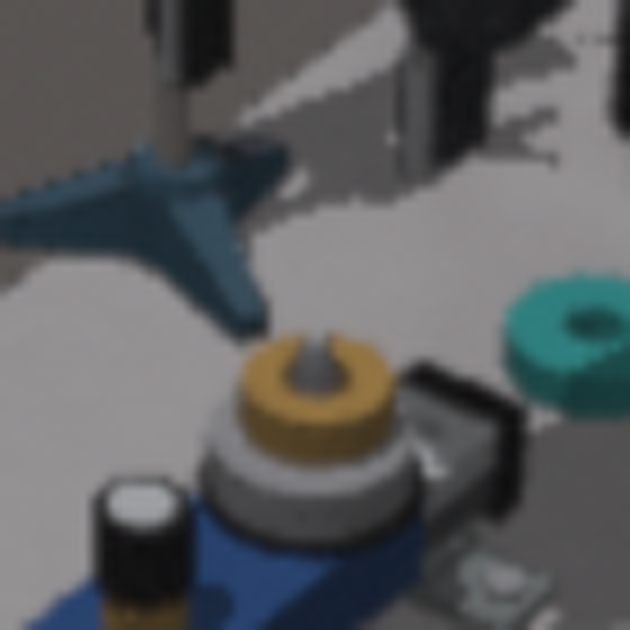

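Request:
step_arm:
  series:
    - [[2,-0.1,0],0]
    - [[3,-0.2,0],0]
    - [[2,-0.1,1],0]
    - [[0,0,2.5],0]
    - [[0,0,1.5],0]
    - [[0,0,0],0]
    - [[0,0,0],0]
  claw: 0.6

```text
clock: 19.18
ee_pos: [558.8, -218.8, 112.7]
eef_rot: [[0.35, 0.937, -0.025], [0.937, -0.349, 0.02], [0.01, -0.03, -0.999]]
contact_force: [-0.3, 1.0, -0.2]
finger_gap: 51.4
```

```bash
python3 - <<'E'
from h import *
go([562.4,-232,74],-20.9)
snap("m");crop("m","side",220,120,110,90,7)
E
```

```text
pos [ 558.8 -218.8  112.7] gap 51.4 F [-0.3  1.  -0.2] t 19.175
 tool y yaw -20.44 tilt [-0.0248  0.0201 -0.9995] q [ 0.61  0.48 -0.39  1.76  0.2   0.97 -0.22]
 turn about tool z: 0.008  shift after turning(cm):[-1.15  0.92  3.83]
 shift now (cm): [-1.15  0.92  3.83]
```

View pics/m_side_c220_120.png

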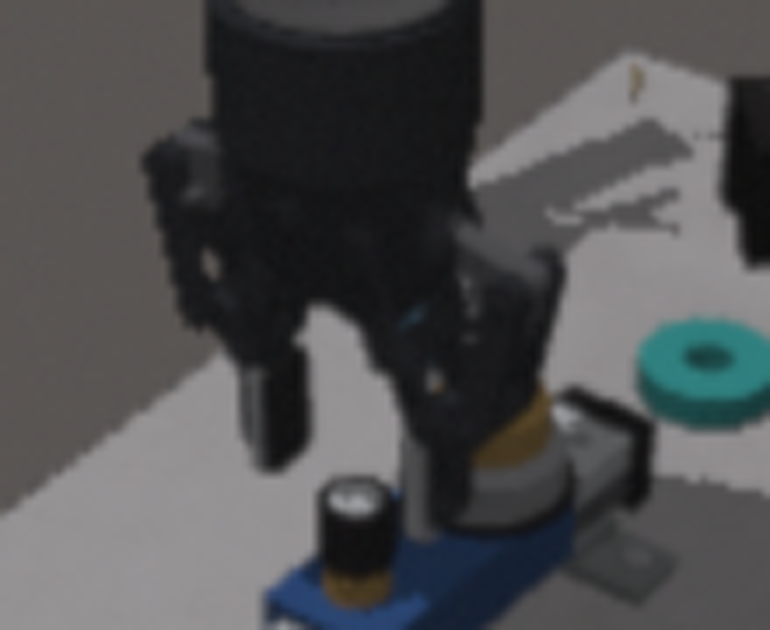

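Request:
step_arm:
  series:
    - [[-0.6,0.5,0],0]
    - [[-0.5,0.4,0],0]
    - [[0,0,0],0]
    - [[0,0,0],0]

```text
clock: 19.77
ee_pos: [564.6, -235.3, 114.2]
eef_rot: [[0.352, 0.936, -0.022], [0.936, -0.352, 0.018], [0.009, -0.027, -1.0]]
contact_force: [-0.1, 0.1, -0.0]
finger_gap: 51.2
```

```bash
python3 - <<'E'
from h import *
go([562.4,-232,74],-20.9)
snap("n");crop("n","side",220,120,110,90,7)
E
```

```text
pos [ 564.6 -235.3  114.2] gap 51.2 F [-0.1  0.1 -0. ] t 19.775
 tool y yaw -20.61 tilt [-0.0215  0.0181 -0.9996] q [ 0.62  0.49 -0.38  1.74  0.2   0.98 -0.2 ]
 turn about tool z: 0.005  shift after turning(cm):[ 0.19 -0.21  4.02]
 shift now (cm): [ 0.19 -0.21  4.02]
```

View pics/n_side_c220_120.png

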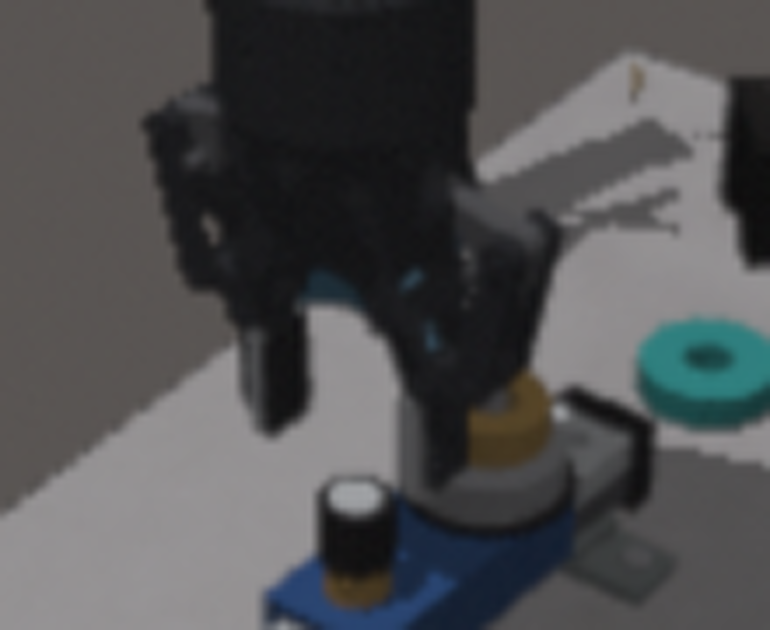

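Request:
step_arm:
  series:
    - [[0.15,-0.1,0],0]
    - [[0,0,0],0]
    - [[0,0,1],0]
    - [[0,0,1],0]
    - [[0,0,1],0]
    - [[0,0,0.4],0]
    - [[0,0,0],0]
    - [[0,0,0],0]

```text
clock: 20.88
ee_pos: [562.5, -231.7, 76.7]
eef_rot: [[0.351, 0.936, -0.024], [0.936, -0.351, 0.019], [0.01, -0.029, -1.0]]
contact_force: [-0.0, -0.9, 0.5]
finger_gap: 50.9
```

```bash
python3 - <<'E'
from h import *
go([562.4,-232,74],-20.9)
snap("o");crop("o","side",220,120,110,90,7)
E
```

```text
pos [ 562.5 -231.7   76.7] gap 50.9 F [-0.  -0.9  0.5] t 20.875
 tool y yaw -20.53 tilt [-0.0236  0.0191 -0.9995] q [ 0.61  0.54 -0.37  1.77  0.22  0.91 -0.22]
 turn about tool z: 0.006  shift after turning(cm):[-0.03  0.01  0.27]
 shift now (cm): [-0.03  0.01  0.27]
```

View pics/o_side_c220_120.png

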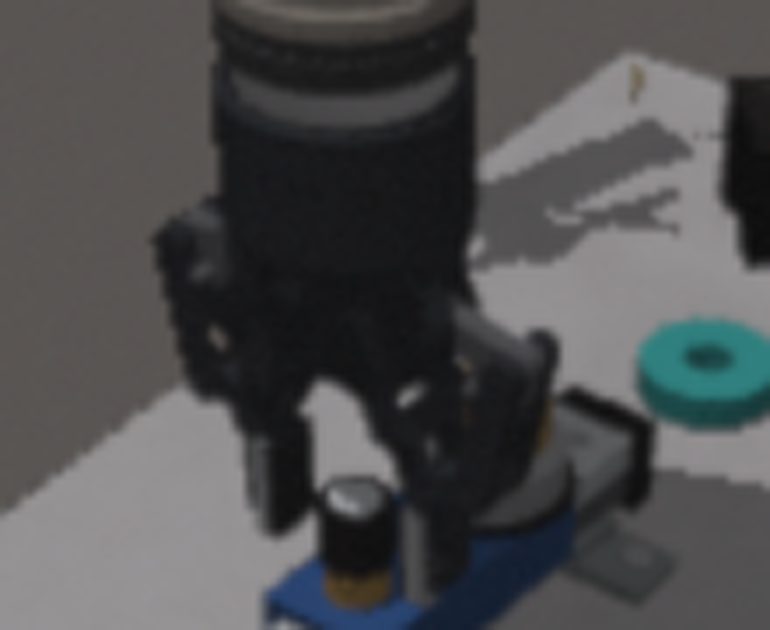

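Request:
step_arm:
  series:
    - [[0,0,0.15],0]
    - [[0,0,0],0]
    - [[0,0,0],0]
    - [[0,0,0],0]
    - [[0,0,0],0]
    - [[0,0,0],0]
  claw: 0
  squeeze: 60

```text
clock: 21.72
ee_pos: [563.6, -232.1, 76.0]
eef_rot: [[0.351, 0.936, -0.02], [0.936, -0.351, 0.018], [0.01, -0.025, -1.0]]
contact_force: [-0.4, -0.3, -1.0]
finger_gap: 24.4
```

```bash
python3 - <<'E'
from h import *
go([562.4,-232,87],-20.9)
snap("p");crop("p","side",220,120,110,90,7)
E
```

```text
pos [ 563.6 -232.1   76. ] gap 24.4 F [-0.4 -0.3 -1. ] t 21.725
 tool y yaw -20.53 tilt [-0.0204  0.018  -0.9996] q [ 0.61  0.54 -0.37  1.77  0.22  0.9  -0.22]
 turn about tool z: 0.006  shift after turning(cm):[-0.02 -0.15 -1.1 ]
 shift now (cm): [-0.02 -0.15 -1.1 ]
```

View pics/p_side_c220_120.png

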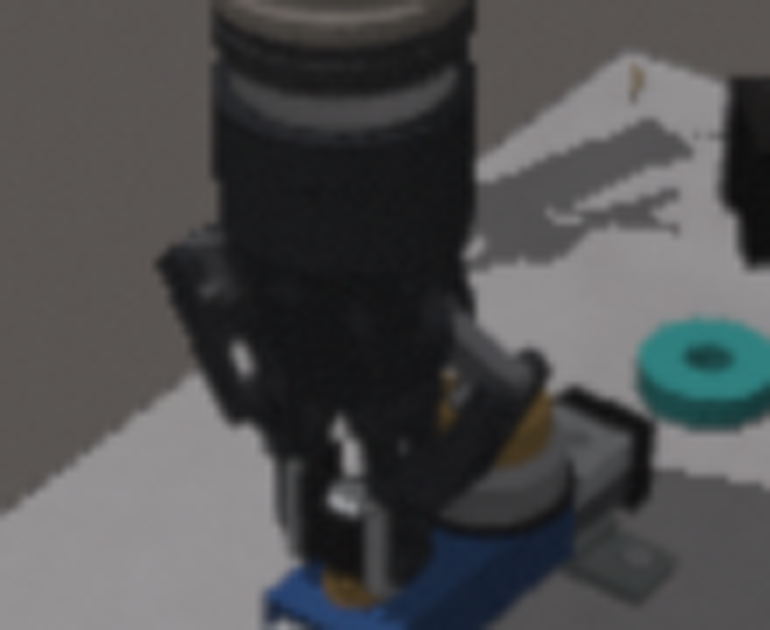

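Request:
step_arm:
  series:
    - [[0,0,-0.4],0]
    - [[0,0,-0.4],0]
    - [[0,0,-0.3],0]
    - [[0,0,0],0]

```text
clock: 22.32
ee_pos: [563.6, -232.1, 85.7]
eef_rot: [[0.351, 0.936, -0.021], [0.936, -0.35, 0.019], [0.01, -0.026, -1.0]]
contact_force: [1.0, -0.7, -7.7]
finger_gap: 24.6
```

```bash
python3 - <<'E'
from h import *
go([562.4,-232,88],-20.9)
E
```

```text
pos [ 563.6 -232.1   85.7] gap 24.6 F [ 1.  -0.7 -7.7] t 22.325
 tool y yaw -20.52 tilt [-0.0206  0.0187 -0.9996] q [ 0.61  0.53 -0.38  1.76  0.22  0.92 -0.21]
 turn about tool z: 0.007  shift after turning(cm):[-0.03 -0.12 -0.23]
 shift now (cm): [-0.03 -0.12 -0.23]
```

Request:
step_arm:
  series:
    - [[0,0,-0.3],0]
    - [[0,0,0],0]
    - [[0,0,0],0]

```text
clock: 22.7
ee_pos: [563.6, -232.1, 88.3]
eef_rot: [[0.351, 0.936, -0.021], [0.936, -0.35, 0.019], [0.011, -0.026, -1.0]]
contact_force: [2.7, -0.3, -7.5]
finger_gap: 24.3
```

```bash
python3 - <<'E'
from h import *
r=np.array([0.357,0.934,0]);
s=ctrl.get_obs();go(s["ee_pos"]+40*r,-20.9)
snap("q");crop("q","side",220,120,110,90,7)
E
```

```text
pos [ 563.6 -232.1   88.3] gap 24.3 F [ 2.7 -0.3 -7.5] t 22.7
 tool y yaw -20.52 tilt [-0.0206  0.019  -0.9996] q [ 0.61  0.52 -0.38  1.76  0.22  0.93 -0.21]
 turn about tool z: 0.007  shift after turning(cm):[4.   0.   0.04]
 shift now (cm): [4.   0.03 0.04]
```

View pics/q_side_c220_120.png

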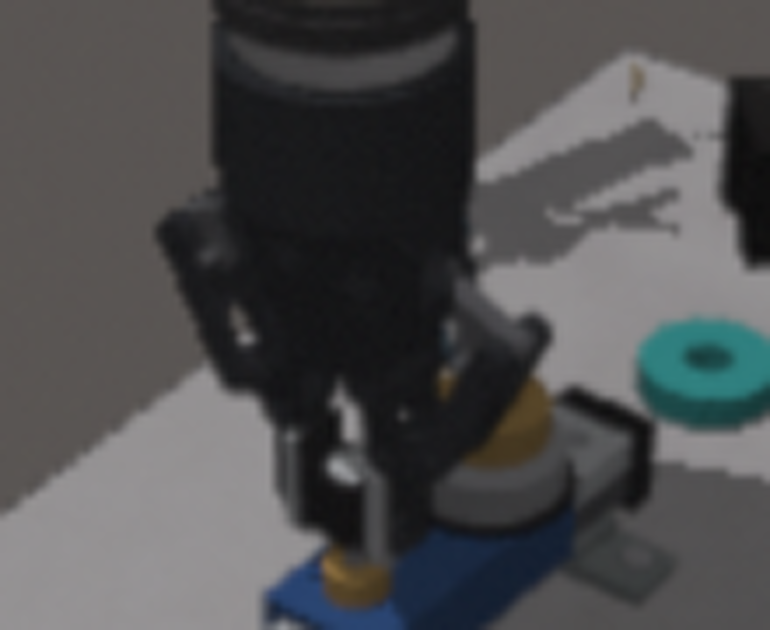

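Request:
step_arm:
  series:
    - [[0.5,0,0],0]
    - [[0.5,0,0],0]
    - [[0.5,0,0],0]
    - [[0.5,0,0],0]
    - [[0,0,0],0]
    - [[0,0,0],0]

```text
clock: 23.55
ee_pos: [570.4, -214.3, 88.4]
eef_rot: [[0.351, 0.936, -0.022], [0.936, -0.351, 0.016], [0.007, -0.026, -1.0]]
contact_force: [1.7, -3.5, -7.0]
finger_gap: 24.1
```

```bash
python3 - <<'E'
from h import *
r=np.array([0.357,0.934,0]);
go(np.array([563.6,-232.1,88.3])+40*r,-20.9)
E
```

```text
pos [ 570.4 -214.3   88.4] gap 24.1 F [ 1.7 -3.5 -7. ] t 23.55
 tool y yaw -20.55 tilt [-0.0217  0.016  -0.9996] q [ 0.58  0.52 -0.38  1.76  0.22  0.93 -0.25]
 turn about tool z: 0.006  shift after turning(cm):[2.09 0.   0.02]
 shift now (cm): [2.09 0.02 0.02]
```

Request:
step_arm:
  series:
    - [[0.5,0,0],0]
    - [[0.5,0,0],0]
    - [[0.5,0,0],0]
    - [[0.4,0,0],0]
    - [[0,0,0],0]
    - [[0,0,0],0]

```text
clock: 24.3
ee_pos: [577.5, -195.6, 88.5]
eef_rot: [[0.351, 0.936, -0.022], [0.936, -0.351, 0.016], [0.007, -0.026, -1.0]]
contact_force: [1.7, -1.7, -8.2]
finger_gap: 24.5
```

```bash
python3 - <<'E'
from h import *
r=np.array([0.357,0.934,0]);
go(np.array([563.6,-232.1,88.3])+40*r,-20.9)
snap("r");crop("r","side",200,120,120,100,6);crop("r","top",180,110,160,110,5)
E
```

```text
pos [ 577.5 -195.6   88.5] gap 24.5 F [ 1.7 -1.7 -8.2] t 24.3
 tool y yaw -20.56 tilt [-0.0216  0.0156 -0.9996] q [ 0.55  0.52 -0.38  1.76  0.22  0.93 -0.28]
 turn about tool z: 0.006  shift after turning(cm):[0.09 0.   0.03]
 shift now (cm): [0.09 0.   0.03]
```

View pics/r_side_c200_120.png

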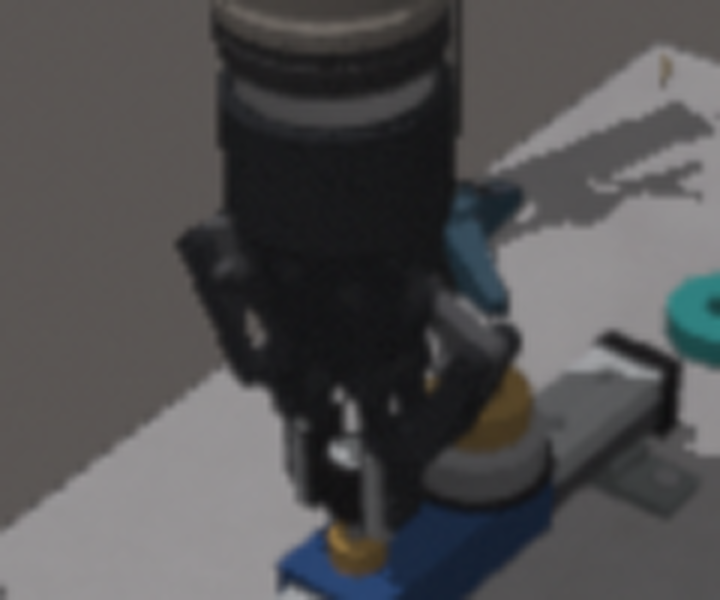

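View pics/r_top_c180_110.png

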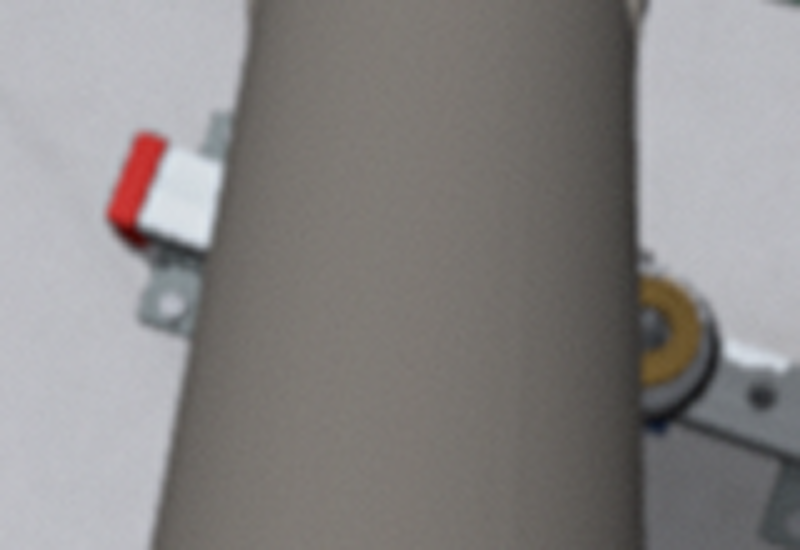

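Request:
step_arm:
  series:
    - [[0.1,0,0],0]
    - [[0,0,0],0]
    - [[0,0,0.3],0]
    - [[0,0,0.3],0]
    - [[0,0,0],0]

```text
clock: 25.02
ee_pos: [577.8, -194.9, 82.4]
eef_rot: [[0.352, 0.936, -0.021], [0.936, -0.352, 0.016], [0.007, -0.025, -1.0]]
contact_force: [2.6, -2.8, -5.9]
finger_gap: 24.6
```

```bash
python3 - <<'E'
from h import *
r=np.array([0.357,0.934,0]);
go(np.array([563.6,-232.1,76])+40*r,-20.9)
E
```

```text
pos [ 577.8 -194.9   82.4] gap 24.6 F [ 2.6 -2.8 -5.9] t 25.025
 tool y yaw -20.6 tilt [-0.0214  0.0155 -0.9997] q [ 0.55  0.53 -0.38  1.76  0.23  0.92 -0.29]
 turn about tool z: 0.005  shift after turning(cm):[0.02 0.02 0.64]
 shift now (cm): [0.02 0.02 0.64]
```

Request:
step_arm:
  series:
    - [[0,0,0.3],0]
    - [[0,0,0.3],0]
    - [[0,0,0],0]
    - [[0,0,0],0]

```text
clock: 25.52
ee_pos: [577.8, -194.9, 76.7]
eef_rot: [[0.352, 0.936, -0.021], [0.936, -0.352, 0.015], [0.007, -0.025, -1.0]]
contact_force: [1.4, -1.9, -5.6]
finger_gap: 24.4
```

```bash
python3 - <<'E'
from h import *
r=np.array([0.357,0.934,0]);
go(np.array([563.6,-232.1,76])+40*r,-20.9)
snap("s");crop("s","side",200,120,120,100,6)
E
```

```text
pos [ 577.8 -194.9   76.7] gap 24.4 F [ 1.4 -1.9 -5.6] t 25.525
 tool y yaw -20.61 tilt [-0.0213  0.0153 -0.9997] q [ 0.55  0.54 -0.38  1.77  0.23  0.91 -0.29]
 turn about tool z: 0.005  shift after turning(cm):[0.02 0.   0.07]
 shift now (cm): [0.02 0.   0.07]
```

View pics/s_side_c200_120.png

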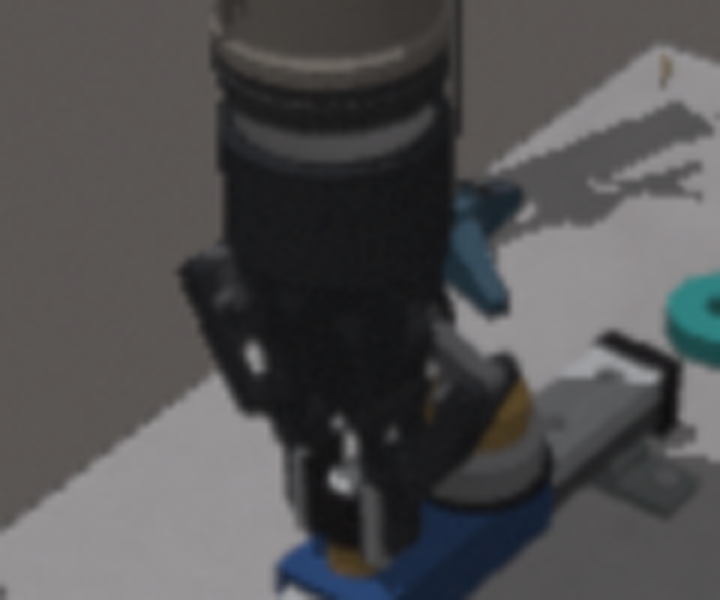

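Request:
step_arm:
  series:
    - [[0,0,0.15],0]
    - [[0,0,0],0]
    - [[0,0,0],0]

```text
clock: 26.0
ee_pos: [577.8, -194.9, 76.0]
eef_rot: [[0.352, 0.936, -0.021], [0.936, -0.352, 0.015], [0.007, -0.025, -1.0]]
contact_force: [0.2, -2.5, -3.1]
finger_gap: 23.9
```

Request:
step_arm:
  series:
    - [[0,0,0.15],0]
    - [[0,0,0],0]
    - [[0,0,0],0]

```text
clock: 26.38
ee_pos: [577.9, -194.7, 76.0]
eef_rot: [[0.352, 0.936, -0.021], [0.936, -0.352, 0.015], [0.006, -0.025, -1.0]]
contact_force: [0.1, -1.8, -2.8]
finger_gap: 24.4
```

Request:
step_arm:
  series:
    - [[0,0,0.3],0]
    - [[0,0,0.3],0]
    - [[0,0,0.3],0]
    - [[0,0,0.3],0]

```text
clock: 26.88
ee_pos: [578.8, -193.3, 75.8]
eef_rot: [[0.353, 0.935, -0.023], [0.936, -0.353, 0.013], [0.004, -0.026, -1.0]]
contact_force: [-6.0, -1.6, 16.2]
finger_gap: 24.2
```

```bash
python3 - <<'E'
from h import *
r=np.array([0.357,0.934,0]);
go(np.array([563.6,-232.1,76])+40*r,-20.9)
snap("t");crop("t","side",220,170,70,60,10)
E
```

```text
pos [ 578.8 -193.3   75.8] gap 24.2 F [-6.  -1.6 16.2] t 26.875
 tool y yaw -20.66 tilt [-0.023   0.0129 -0.9997] q [ 0.54  0.54 -0.38  1.77  0.23  0.91 -0.3 ]
 turn about tool z: 0.004  shift after turning(cm):[-0.17 -0.03 -0.02]
 shift now (cm): [-0.17 -0.03 -0.02]
```

View pics/t_side_c220_170.png

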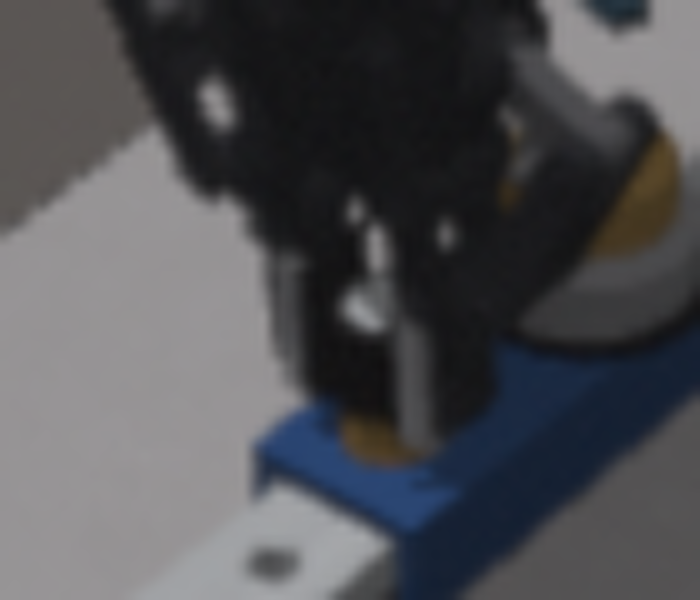

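Request:
step_arm:
  series:
    - [[-0.1,0,0],0]
    - [[0,0,0.1],0]
    - [[0,0,0.1],0]

```text
clock: 27.35
ee_pos: [578.6, -193.3, 75.8]
eef_rot: [[0.353, 0.936, -0.023], [0.936, -0.352, 0.013], [0.004, -0.026, -1.0]]
contact_force: [-4.0, -1.8, 8.6]
finger_gap: 23.9
```

Request:
step_arm:
  series:
    - [[0,0,0.15],0]
    - [[0,0,0.15],0]

```text
clock: 27.6
ee_pos: [578.7, -193.3, 75.8]
eef_rot: [[0.353, 0.935, -0.024], [0.936, -0.353, 0.013], [0.003, -0.027, -1.0]]
contact_force: [-4.9, -0.2, 11.1]
finger_gap: 24.1
```

```bash
python3 - <<'E'
from h import *
r=np.array([0.357,0.934,0]);
go(np.array([563.6,-232.1,76])+40*r,-20.9)
for i in range(5): 
    ctrl.read_camera("side"); s=ctrl.get_obs(); print(s["ee_pos"].round(1),s["contact_force"].round(1))
snap("u");crop("u","side",220,170,70,60,10)
S=load("u","side")
# knob/pad references: predicted pad at sleeve 0.04
print([proj(S,p) for p in ([577.0,-191.9,49],)])
E
```

```text
pos [ 578.7 -193.3   75.8] gap 24.1 F [-4.9 -0.2 11.1] t 27.6
 tool y yaw -20.66 tilt [-0.0242  0.0125 -0.9996] q [ 0.54  0.54 -0.38  1.76  0.23  0.91 -0.3 ]
 turn about tool z: 0.004  shift after turning(cm):[-0.16 -0.02 -0.02]
 shift now (cm): [-0.16 -0.02 -0.02]
[ 578.7 -193.3   75.8] [-5.3 -0.  11.6]
[ 578.7 -193.3   75.8] [-5.  -0.6 10.9]
[ 578.7 -193.3   75.8] [-4.9  0.4 11.3]
[ 578.7 -193.3   75.8] [-4.3 -0.8 11.2]
[ 578.7 -193.3   75.8] [-4.7 -0.3 10.9]
[(258.59595379394966, 213.33577213596013)]
```

View pics/u_top.png

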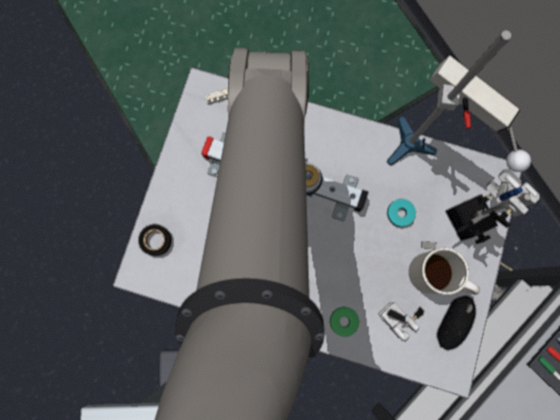

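View pics/u_side.png

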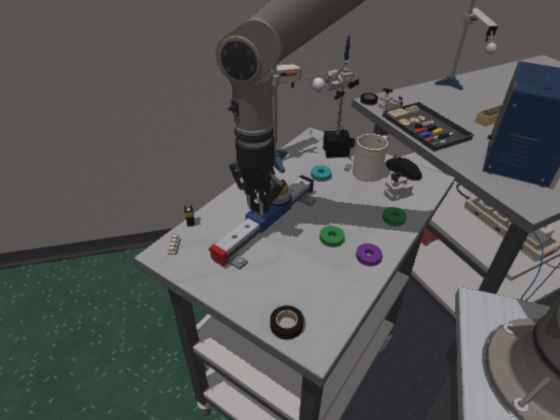

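```bash
python3 - <<'E'
from h import *
print(ctrl.job_done()); s=ctrl.get_obs(); print(s["clock"],s["ee_pos"].round(1),s["contact_force"].round(1),s["finger_gap"])
E
```

```text
the job is handed in; nothing more can be done
None
the job is handed in; nothing more can be done
```

The job is handed in at about 28 s. Both rings are on the post, the sleeve has moved one hole towards the red end, and the gripper still holds the knob with the pin down.

- **Rings:** I threaded the steel ring and then the brass ring onto the post. A side picture after each release showed both lying flat and fully home, with the post tip showing above the brass ring.
- **Sleeve:** I lifted the knob about 12 mm and slid it along the rail. The tool ended 41.6 mm from where it started, about 1.6 mm more than the hole spacing. I put that down to pin play and give in the grip.
- **Pin:** The spring still pulled on the way down, with no stop at the height where the pin would rest on the rail. The tool ended at z = 75.8 mm, against 76.0 mm when I first gripped the knob. It then pushed down steadily with about 11 N without sinking further. The side picture shows the knob low on its bush, as at the start.
- **Disagreements:**
    - The two cameras differed by 2–5 mm in y, so I used the top one, whose distances matched the known hole spacing.
    - The gap read about 2 mm under each part's diameter, and the tool was tilted about 1.5° at the end.
    - The arm hid the knob from the top camera, so the final pin check rests on the side view, height and force.
- **Bystanders:** I never went near the tape roll or the battery. Both are where they were in the last side picture; the arm hid the battery from the top camera.

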